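# Load angle clips into a gravity chute, all the same way up

### The arm

A 7-joint arm with a two-finger parallel gripper is mounted at the origin on a cart in front of the work surface, level with it; the furniture and walls round the work are solid. World frame = base frame: x ahead of the robot, y to its left, z up, the work surface at z = 0. Lengths are in m, angles in rad, forces in N, time in s.
With the tool pointing down it reaches from about 0.425 to 0.875 m from the base axis. Payload 4.7 kg.
Tool frame: the origin (TCP) lies on the centre line of the jaws, within the pads' length; the fingertips stand 14 mm ahead of it and the grasp point (between the pads) lies 5 mm behind it; z points along the fingers, y is the line along which they close (so a half turn about z gives the same grasp; the last joint's range is limited). The gripper opens to 87 mm and grips with 3 to 60 N. Pads are 19 mm wide; open, the fingers measure 117 mm over their backs; the gripper's body (75 mm by 190 mm) begins 51 mm behind the grasp point.
Start: joints at [1.255, 0.321, -0.07, 1.45, 0.023, 1.371, -0.057], TCP at [0.21, -0.615, 0.237] pointing down, gripper open.
Joint ranges: [-2.86, 2.86], [-0.3, 2.09], [-1.38, 1.24], [0.06, 2.45], [-1.56, 4.7], [0.09, 2.05], [-2.69, 2.69]. Speed limits (rad/s): [2.57, 2.57, 3.14, 3.14, 3.14, 3.14, 3.14].

### API

Orientations are given as a rotation vector (axis times angle).
In Python, from bench import * gives the robot as it stands.
- The arm moves only by the shell command python3 -m jog 'ROWS' [FORCE]. ROWS is JSON, a list of rows, each an object of numbers: "claw": the finger opening in mm, from 0 to 87; "dx", "dy", "dz": the shift along the tool's x, y, z in mm; "spin": the turn about the tool's z in degrees. In form: [{"claw": .., "dx": .., "dy": .., "dz": .., "spin": ..}, ...]. A call has 1 to 20 rows; each row is the pose to reach, as a shift and turn from the pose commanded when the call began, along the tool's axes at that moment; what a row does not reach only later rows make up. A row lasts 1/12 s, in which the tool goes at most 41.7 mm and 7.16 degrees, less where a joint would pass 70% of its speed; a pose out of reach is approached as far as the arm can. A call with a gripper value outside its range is refused whole. The fingers move at their own pace and stop on an object; FORCE is the grip in N (left out, the last holds). Time passes only in rows, so rows that repeat a pose let the fingers close. It gives the time, the measured TCP pose, the force, the opening and the grip force at its end, in the units of the state.
- get_state(): the state, without advancing time (a new reading comes with each control period).
- get_image(name): name is "scene" or "top" or "wrist"; returns a dict with "frame" (420x560x3 uint8, red, green, blue), "depth" (420x560 float32, m along the optical axis (not along the pixel's ray), 0 where there is no reading), "K" (3x3 intrinsics, pixels), "distortion" ([k1, k2, p1, p2, k3] as OpenCV has them; the pictures are not rectified), "T" (4x4, takes a point from camera to world coordinates); the wrist camera has in their place "mount" (4x4, takes a point from camera to tool coordinates, whose origin is the TCP and whose axes are the flange's). Camera axes: x right, y down, z forward; pixel columns grow to the right and rows downward; lengths in m; the calibration is good to about 2 mm. A picture is of the moment at which its call begins: read the wrist's pose just before it.
- close_job(): hands the job in; it is judged then, once.
The state is a dict: "time": time; "joint_positions": joint angles; "qd": joint speeds; "joint_torque": joint torques, N m; "position": TCP position; "tool_rot": TCP orientation; "ft_force": force on the tool from outside, world axes, zero at the start; "torque": the same for the moment, N m; "grip_width": opening from 0.0 (shut) to 1.0 (fully open); "grip_force": force on a finger pad.
Only numpy, scipy, OpenCV 4.12 (cv2) and the standard library are available. Lean on these libraries where they do the work, as an engineer would, in place of code of your own. Each camera call takes 0.05 s, during which the arm holds its last target. There are 200 camera calls.

### The job

Shut the sliding gate across the foot of the small gravity chute, then load both brass angle clips into the chute from its upper end, so that both lie in it the same way: long leg flat on the chute floor, short leg standing up at the downhill end, one clip resting against the gate and the other close behind it. Either clip may go first. Leave the other things on the bench where they are.

Things in the scene. Friction and masses are not known exactly. Their poses are not given: they have to be found in the camera images.
- chute: fixed aluminium chute on a dark steel base plate (165 x 80 x 8 mm). Origin: centre of the base plate's underside; x points horizontally uphill, y across, z up. The flat floor begins at the foot (x = -60 mm, z = 35 mm, by the gate) and climbs at 40 degrees for 155 mm. It is slippery (friction about 0.2): a clip let go on it slides down by itself to the gate or to the clip before it.
- entry (a point): point on the middle line of the floor's surface, 110 mm up the slope from the foot, on the tongue: from 105 to 155 mm the floor is a bare tongue 14 mm wide, 5 mm thick, without walls, narrower than a clip, so fingers that hold a clip by its width pass on either side. A clip let go with its outer corner here and its long leg pointing uphill lies wholly on the tongue.
- seat0 (a point): point on the middle line of the floor's surface at its foot, against the shut gate. From here the chute is a channel 24 mm wide inside, walls 8 mm high and 3 mm thick, for 85 mm up the slope; up to 103 mm its walls flare outwards to about 40 mm over all.
- seat1 (a point): point on the middle line of the floor's surface, 40 mm up the slope from the foot
- seat2 (a point): point on the middle line of the floor's surface, 80 mm up the slope from the foot
- gate (a joint): slide of the gate, m: 0 = shut (it blocks the foot of the chute), grows as it opens along the chute's +y, up to 0.036; starts at 0.024 to 0.034. It stays where it is left; about 1 N moves it.
- gate_knob (a point): centre of the gate's upright black knob, 14 mm in diameter and 20 mm high, on a small steel tab at the top of the gate plate (34 mm wide, about 25 mm above the chute floor); moves with the gate. The knob's top is 10 mm above this point, the tab 10 mm below it.
- clip_standing: plain brass L-shaped clip, 20 mm wide, of 4 mm sheet, about 30 g; legs 40 and 24 mm (outside). Origin: middle of the long leg's outer face; x along the long leg (outer corner at x = -20 mm, free end at +20), y across the width, z towards the side where the short leg stands (x -20 to -16, z 0 to 24 mm). At the start it stands on its short leg's outer face, long leg upright, short leg pointing roughly towards the robot.
- clip_lying: plain brass L-shaped clip, 20 mm wide, of 4 mm sheet, about 30 g; legs 40 and 24 mm (outside). Origin: middle of the long leg's outer face; x along the long leg (outer corner at x = -20 mm, free end at +20), y across the width, z towards the side where the short leg stands (x -20 to -16, z 0 to 24 mm). At the start it lies on its long leg's outer face, short leg upright at the end nearer the robot.
- clip_standing_heel (a point): middle of the outer corner edge where the legs meet of clip_standing (x = -20 mm, z = 0 in its frame)
- clip_standing_tail (a point): middle of the free end edge of the long leg, outer face of clip_standing (x = +20 mm, z = 0 in its frame)
- clip_lying_heel (a point): middle of the outer corner edge where the legs meet of clip_lying (x = -20 mm, z = 0 in its frame)
- clip_lying_tail (a point): middle of the free end edge of the long leg, outer face of clip_lying (x = +20 mm, z = 0 in its frame)
- solder_spool: bystander: plastic spool of solder wire, 46 mm across, 23 mm high; leave alone
- flux_jar: bystander: stoneware flux jar with lid, 55 mm across, 60 mm high; leave alone
- gem_jar: bystander: small screw-top gem jar, 29 mm across, 18 mm high; leave alone
Not all that is in view belongs to the job. What is shaped like the clip_standing but purple or red is not meant.

How it is judged:
By the outcome, as a careful person would: the job done as asked, in the order asked, and still so for the second after the job is handed in, with the robot touching nothing.
It also fails if it takes over 56 s, if anything falls off the work surface, if the arm or the gripper's body presses on something with over 40 N, if the wrist force passes 120 N, or if a joint passes its speed limit or range.

## Working session

There is one attempt and no reset: what is moved stays moved. The work goes in short steps, Python scripts to look and compute and a shell command to move; the robot and the scene stay as the last step left them, time stands still between calls to the robot, and variables do not carry over. Pictures are saved under pics/ and viewed, at most 10 in all, crops included, and the job is handed in when it is done.

```bash
ls; mkdir -p pics; cat > h.py <<'E'
import numpy as np, cv2
from scipy.spatial.transform import Rotation as R
from bench import *
def cam(n):
    s=get_state(); im=get_image(n)
    if n=='wrist':
        T=np.eye(4);T[:3,:3]=R.from_rotvec(s['tool_rot']).as_matrix();T[:3,3]=s['position'];im['T']=T@im['mount']
    return im
def pts(im,uv):
    "world points from depth at pixels"
    uv=np.atleast_2d(np.array(uv,float)); u=cv2.undistortPoints(uv[:,None],im['K'],np.array(im['distortion']))[:,0]
    z=im['depth'][uv[:,1].astype(int),uv[:,0].astype(int)]
    p=np.c_[u*z[:,None],z]; T=im['T']; return p@T[:3,:3].T+T[:3,3]
def plane(im,uv,h):
    uv=np.atleast_2d(np.array(uv,float)); u=cv2.undistortPoints(uv[:,None],im['K'],np.array(im['distortion']))[:,0]
    T=im['T'];d=np.c_[u,np.ones(len(u))]@T[:3,:3].T;o=T[:3,3]
    return o+d*((h-o[2])/d[:,2])[:,None]
def save(im,n,s=None):
    f=im['frame'][:,:,::-1]
    if s: r0,r1,c0,c1,k=s; f=cv2.resize(f[r0:r1,c0:c1],None,fx=k,fy=k,interpolation=cv2.INTER_CUBIC)
    cv2.imwrite('pics/'+n+'.png',f)
E
python3 - <<'E'
from h import *
s=get_state();print({k:np.round(v,3) for k,v in s.items()})
a=cam('scene');b=cam('top')
for n,i in(('scene',a),('top',b)): save(i,n+'0');print(n,np.round(i['T'],3).tolist(),i['K'][0,0],i['distortion'])
np.save('top0.npy',b,allow_pickle=True);np.save('scene0.npy',a,allow_pickle=True)
E
```

```text
pics
{'time': np.float64(0.0), 'joint_positions': array([ 1.255,  0.322, -0.07 ,  1.452,  0.023,  1.371, -0.057]), 'qd': array([-0.002,  0.001,  0.001, -0.   , -0.   ,  0.002,  0.   ]), 'joint_torque': array([-0.0000e+00, -4.9129e+01, -4.0400e-01, -3.1253e+01, -6.4000e-02,
        4.4000e-02,  0.0000e+00]), 'position': array([ 0.21 , -0.614,  0.235]), 'tool_rot': array([-3.097e+00, -5.150e-01,  1.000e-03]), 'ft_force': array([-0.533, -0.064,  0.14 ]), 'torque': array([ 0.002, -0.009,  0.012]), 'grip_force': np.float64(0.0), 'grip_width': np.float64(1.002)}
scene [[0.876, -0.311, 0.369, 0.259], [-0.483, -0.589, 0.648, -0.666], [0.016, -0.746, -0.666, 0.688], [0.0, 0.0, 0.0, 1.0]] 416.2196586885914 [-0.07772561  0.          0.          0.          0.        ]
top [[0.005, -0.998, 0.062, 0.529], [-1.0, -0.005, -0.003, -0.096], [0.003, -0.062, -0.998, 0.947], [0.0, 0.0, 0.0, 1.0]] 392.32020241824273 [-0.0739603  0.         0.         0.         0.       ]
```

```bash
sleep 1; ls pics
```

```text
scene0.png
top0.png
```

View pics/scene0.png

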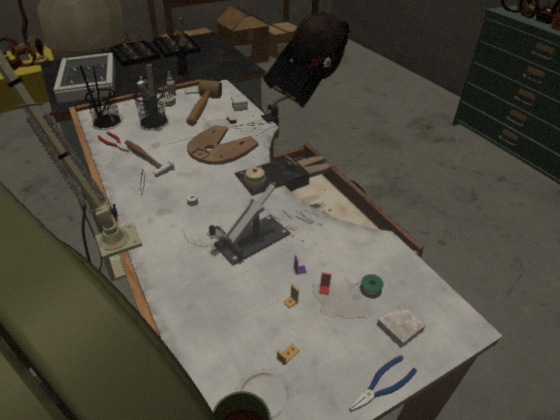

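View pics/top0.png

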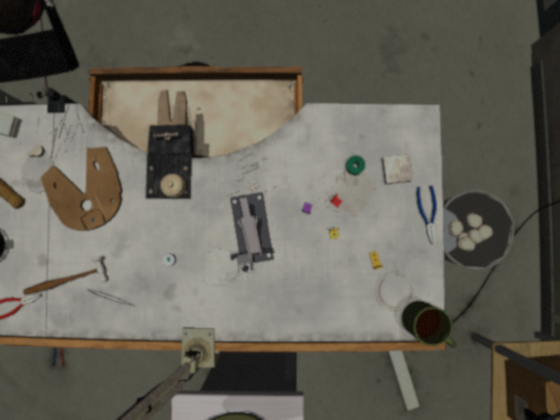

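The top view shows the chute at about (250,228) with its foot and knob near (245,262). The standing clip is at (333,233) and the lying one at (376,260). The purple piece at (307,208) and the red one at (336,200) are decoys.

```bash
python3 - <<'E'
from h import *
b=np.load('top0.npy',allow_pickle=True).item();a=np.load('scene0.npy',allow_pickle=True).item()
def c(im,r,cc,w,h,k): return cv2.resize(im['frame'][r:r+h,cc:cc+w,::-1],(400,300),interpolation=cv2.INTER_CUBIC)
g=np.vstack([np.hstack([c(b,187,202,112,84,0),c(b,210,315,80,60,0)]),np.hstack([c(a,175,200,112,84,0),c(a,280,255,120,90,0)])])
g=cv2.convertScaleAbs(g,alpha=1.5,beta=0)
cv2.imwrite('pics/crop1.png',g)
for n,im in(('top',b),('scene',a)):
    hsv=cv2.cvtColor(im['frame'],cv2.COLOR_RGB2HSV)
    m=cv2.inRange(hsv,(14,110,90),(35,255,255))
    N,l,st,ce=cv2.connectedComponentsWithStats(m)
    for i in range(1,N):
        if st[i,4]<15: continue
        v,u=np.where(l==i);p=pts(im,np.c_[u,v])
        if not(0<np.median(p[:,2])+.02<.1): continue
        q=p; top=q[q[:,2]>np.percentile(q[:,2],85)]
        low=q[q[:,2]<.008]
        print(n,st[i],np.round(q.min(0),3),np.round(q.max(0),3),'mean',np.round(q.mean(0),3),'top',np.round(top.mean(0),3),'low',np.round(low.mean(0),3) if len(low) else '')
# base plate in top
p=plane(b,[(231,197),(263,193),(273,260),(240,267)],.008);print(np.round(p,3))
E
```

```text
top [  42  148   78   81 3442] [ 0.529 -0.096 -0.002] [0.742 0.486 0.947] mean [0.633 0.372 0.015] top [0.633 0.36  0.04 ] low [0.579 0.357 0.006]
top [  0 185  18  22 177] [0.597 0.534 0.028] [0.648 0.58  0.041] mean [0.622 0.559 0.034] top [0.63  0.567 0.038] low 
top [330 229   8   9  64] [ 0.528 -0.24  -0.001] [ 0.546 -0.096  0.947] mean [ 0.537 -0.228  0.023] top [ 0.544 -0.213  0.129] low [ 0.536 -0.231  0.003]
top [370 252  12  17 127] [ 0.455 -0.343 -0.003] [ 0.492 -0.319  0.026] mean [ 0.473 -0.331  0.005] top [ 0.462 -0.334  0.017] low [ 0.474 -0.331  0.004]
top [ 36 280  24   9  56] [ 0.4   -0.096  0.017] [0.529 0.487 0.947] mean [0.411 0.446 0.039] top [0.419 0.402 0.128] low 
top [   0  337  182   13 1477] [-0.008 -0.096 -0.904] [0.529 0.943 0.947] mean [0.269 0.352 0.015] top [0.278 0.346 0.048] low [ 0.251  0.383 -0.056]
top [ 215  343  230    9 1796] [ 0.106 -0.497 -0.512] [0.529 0.05  0.947] mean [ 0.269 -0.209  0.015] top [ 0.276 -0.218  0.039] low [ 0.256 -0.163 -0.027]
scene [208  81  11   5  25] [0.74  0.681 0.053] [0.771 0.721 0.065] mean [0.752 0.696 0.059] top
[... 281 characters left out ...]
6  0.674 -0.   ]
scene [113 218   3   6  15] [0.272 0.088 0.01 ] [0.279 0.185 0.076] mean [0.276 0.167 0.016] top [0.276 0.137 0.034] low 
scene [119 252  40  83 690] [ 0.259 -0.666 -0.758] [0.302 0.591 0.688] mean [ 0.27  -0.063  0.011] top [ 0.271 -0.098  0.033] low [ 0.281  0.21  -0.33 ]
scene [284 297  12  10  73] [ 0.259 -0.666  0.001] [ 0.546 -0.222  0.688] mean [ 0.532 -0.238  0.014] top [ 0.515 -0.274  0.069] low [ 0.536 -0.232  0.004]
scene [278 345  21  17 162] [ 0.456 -0.347  0.   ] [ 0.495 -0.318  0.027] mean [ 0.477 -0.333  0.008] top [ 0.459 -0.339  0.024] low [ 0.481 -0.331  0.004]
[[ 0.622  0.016  0.008]
 [ 0.632 -0.061  0.008]
 [ 0.472 -0.086  0.008]
 [ 0.455 -0.007  0.008]]
```

View pics/crop1.png

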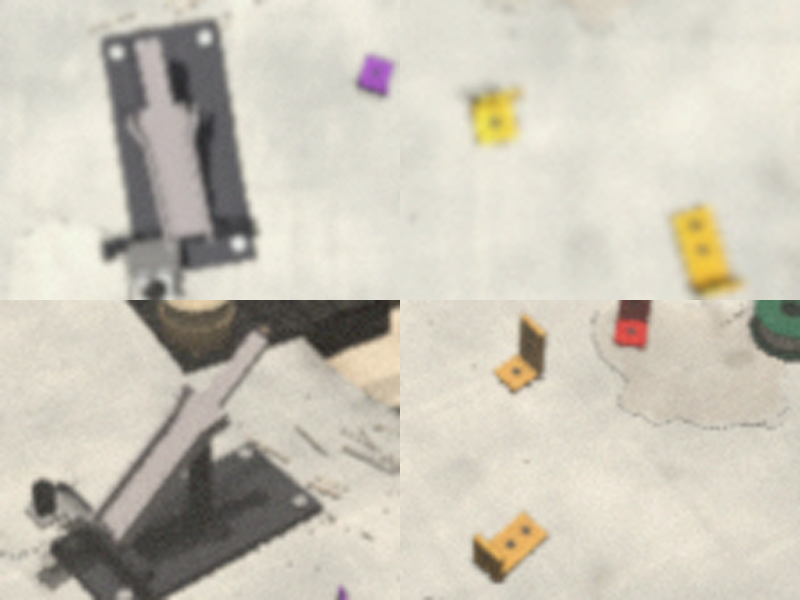

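The chute climbs away from the robot, with a yaw of about 8°. The gate is open to +y, with its knob at about (245,268) in the top view. Both clips look free to grasp. Next I'll refine the chute and knob from depth.

```bash
python3 - <<'E'
from h import *
b=np.load('top0.npy',allow_pickle=True).item();a=np.load('scene0.npy',allow_pickle=True).item()
print(np.round(get_image('wrist')['mount'],3).tolist())
v,u=np.mgrid[0:420,0:560]
yaw=np.radians(8.3);o=np.array([.545,-.0345,0]);ux=np.array([np.cos(yaw),np.sin(yaw),0]);uy=np.array([-ux[1],ux[0],0])
for n,im in(('top',b),('scene',a)):
    P=pts(im,np.c_[u.ravel(),v.ravel()]);P=P[im['depth'].ravel()>0]
    Q=np.c_[(P-o)@ux,(P-o)@uy,P[:,2]]
    d=Q[:,2]-(.035+(Q[:,0]+.06)*np.tan(np.radians(40)))
    for lo,hi in((-.05,-.025),(-.025,0),(.03,.058)):
        f=Q[(abs(d)<.012)&(Q[:,0]>lo)&(Q[:,0]<hi)&(abs(Q[:,1])<.03)]
        print(n,lo,len(f),'y',np.round(np.percentile(f[:,1],[2,50,98]),4),'d',np.round(np.median(d[(abs(d)<.012)&(Q[:,0]>lo)&(Q[:,0]<hi)&(abs(Q[:,1])<.007)]),4))
    k=Q[(Q[:,0]<-.045)&(Q[:,0]>-.1)&(Q[:,2]>.05)&(Q[:,2]<.11)&(abs(Q[:,1])<.07)]
    print(n,'knob/tab',len(k),np.round(np.percentile(k,[5,50,95],axis=0),4).tolist()); t=k[k[:,2]>.068]; print(len(t),np.round(t.mean(0),4),np.round(k[:,2].max(),3))
    t=Q[(Q[:,2]<.014)&(Q[:,2]>.004)&(abs(Q[:,0])<.1)&(abs(Q[:,1])<.055)]; print('base',np.round(np.percentile(t,[1,99],axis=0),3).tolist())
for n,lo,hi in(('red',(0,120,80),(6,255,255)),('purple',(125,80,60),(160,255,255))):
    m=cv2.inRange(cv2.cvtColor(b['frame'],cv2.COLOR_RGB2HSV),lo,hi);vv,uu=np.where(m[195:215,300:345]);p=pts(b,np.c_[uu+300,vv+195]);print(n,np.round(p.min(0),3),np.round(p.max(0),3))
E
```

```text
[[-0.001, -0.955, -0.296, 0.082], [1.0, -0.001, 0.0, -0.001], [-0.0, -0.296, 0.955, -0.147], [0.0, 0.0, 0.0, 1.0]]
top -0.05 147 y [-0.0154 -0.0003  0.0141] d -0.0045
top -0.025 160 y [-0.0149  0.0003  0.0144] d -0.0047
top 0.03 94 y [-0.0053  0.0012  0.0081] d -0.0048
top knob/tab 119 [[-0.0938, 0.0065, 0.0507], [-0.0796, 0.0207, 0.0536], [-0.0501, 0.0335, 0.0746]]
30 [-0.0852  0.0232  0.0731] 0.076
base [[-0.076, -0.039, 0.004], [0.086, 0.041, 0.011]]
scene -0.05 201 y [-0.0182 -0.001   0.0126] d -0.0055
scene -0.025 205 y [-0.0174  0.0002  0.0129] d -0.0057
scene 0.03 104 y [-0.0087 -0.0011  0.0072] d -0.0062
scene knob/tab 123 [[-0.0926, 0.0058, 0.0514], [-0.0839, 0.0167, 0.055], [-0.0688, 0.0281, 0.0738]]
32 [-0.0847  0.0199  0.072 ] 0.075
base [[-0.077, -0.042, 0.004], [0.086, 0.036, 0.011]]
red [ 0.602 -0.25  -0.001] [ 0.625 -0.223  0.042]
purple [ 0.585 -0.175 -0.001] [ 0.609 -0.155  0.042]
```

```bash
cat >> h.py <<'E'
def go(x,y,z,yaw):
    "shift in tool axes (mm) and spin (deg) from measured pose to target TCP, tool x at yaw deg"
    s=get_state();M=R.from_rotvec(s['tool_rot']).as_matrix();d=M.T@(np.array([x,y,z])-s['position'])*1000
    y0=np.degrees(np.arctan2(M[1,0],M[0,0]));print('dx %.1f dy %.1f dz %.1f spin %.1f'%(*d,y0-yaw),'t %.1f'%s['time'])
E
python3 -c "
from h import *
go(.49,-.29,.2,18)"
python3 -m jog '[{"dx":20,"claw":60}]'
```

```text
dx 369.7 dy -216.5 dz 36.0 spin 0.9 t 0.1$[0]: bad value
```

```bash
python3 -m jog '[{"claw":60,"dx":370,"dy":-216,"dz":20,"spin":0},{"claw":60,"dx":370,"dy":-216,"dz":20,"spin":0},{"claw":60,"dx":370,"dy":-216,"dz":20,"spin":0},{"claw":60,"dx":370,"dy":-216,"dz":20,"spin":0},{"claw":60,"dx":370,"dy":-216,"dz":20,"spin":0},{"claw":60,"dx":370,"dy":-216,"dz":20,"spin":0},{"claw":60,"dx":370,"dy":-216,"dz":20,"spin":0},{"claw":60,"dx":370,"dy":-216,"dz":20,"spin":0},{"claw":60,"dx":370,"dy":-216,"dz":20,"spin":0},{"claw":60,"dx":370,"dy":-216,"dz":20,"spin":0},{"claw":60,"dx":370,"dy":-216,"dz":20,"spin":0},{"claw":60,"dx":370,"dy":-216,"dz":20,"spin":0},{"claw":60,"dx":370,"dy":-216,"dz":20,"spin":0},{"claw":60,"dx":370,"dy":-216,"dz":20,"spin":0},{"claw":60,"dx":370,"dy":-216,"dz":20,"spin":0}]' 10
python3 -c "
from h import *
im=cam('wrist');np.save('w1.npy',im,allow_pickle=True);save(im,'w1')
go(.458,-.0255,.1,8.6)"
```

```text
time: 1.4
position: [0.4892, -0.2929, 0.2164]
tool_rot: [3.099, 0.51, -0.001]
ft_force: [0.2, 0.2, -0.3]
grip_width: 0.687
grip_force: 0.0
dx 56.1 dy -263.3 dz 116.4 spin 10.1 t 1.4
```

```bash
sleep 1
```

```text
(no output)
```

View pics/w1.png

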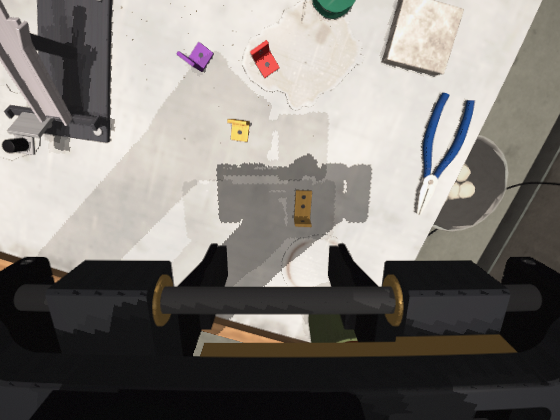

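The wrist view shows the lying clip at (303,208), the standing clip at (239,130) and the knob at (15,145).

```bash
python3 - <<'E'
from h import *
im=np.load('w1.npy',allow_pickle=True).item()
hsv=cv2.cvtColor(im['frame'],cv2.COLOR_RGB2HSV)
m=cv2.inRange(hsv,(12,120,50),(35,255,255));m[240:]=0
N,l,st,ce=cv2.connectedComponentsWithStats(m)
for i in range(1,N):
    if st[i,4]<80: continue
    v,u=np.where(l==i);q=pts(im,np.c_[u,v]);print(st[i])
    for nm,f in(('lo',q[:,2]<.008),('hi',q[:,2]>.016),('all',q[:,2]>-1)):
        g=q[f]
        if len(g)<10: continue
        r=cv2.minAreaRect((g[:,:2]*1000).astype(np.float32));print(nm,len(g),np.round(g.mean(0),4),'rect',np.round(r[0],1),np.round(r[1],1),round(r[2],1),np.round(np.percentile(g[:,2],[2,98]),4), np.round(cv2.boxPoints(r)).tolist())
v,u=np.mgrid[100:180,0:60];q=pts(im,np.c_[u.ravel(),v.ravel()]);t=q[(q[:,2]>.068)&(q[:,2]<.09)];t=t[t[:,0]<.49]
print('knob',len(t),np.round(t.mean(0),4),np.round(np.percentile(t,[3,97],axis=0),4).tolist())
E
```

```text
[228 119  21  23 347]
lo 250 [ 0.5358 -0.2299  0.003 ] rect [ 538.1 -229.3] [23.7 19.4] 10.5 [0.0012 0.0049] [[525.0, -222.0], [528.0, -241.0], [552.0, -237.0], [548.0, -218.0]]
hi 94 [ 0.5487 -0.2292  0.0433] rect [ 554.1 -242.9] [ 7.2 51. ] 22.0 [0.0187 0.0858] [[541.0, -221.0], [560.0, -268.0], [567.0, -265.0], [548.0, -218.0]]
all 347 [ 0.5395 -0.2297  0.014 ] rect [ 544.4 -244.6] [26.3 55.1] 22.0 [0.0014 0.04  ] [[522.0, -224.0], [543.0, -275.0], [567.0, -265.0], [546.0, -214.0]]
[294 190  18  37 540]
lo 434 [ 0.4764 -0.3289  0.0029] rect [ 476.9 -328.8] [36.4 19.6] 15.4 [0.0011 0.0062] [[457.0, -324.0], [462.0, -343.0], [497.0, -333.0], [492.0, -315.0]]
hi 78 [ 0.463  -0.3312  0.0346] rect [ 508.3 -297.3] [132.5  17.9] 36.4 [0.0164 0.3634] [[450.0, -329.0], [460.0, -344.0], [567.0, -265.0], [556.0, -251.0]]
all 540 [ 0.4736 -0.3295  0.008 ] rect [ 515.3 -307.9] [131.3  26.3] 28.2 [0.0012 0.0234] [[451.0, -327.0], [464.0, -350.0], [579.0, -288.0], [567.0, -265.0]]
knob 193 [ 0.4596 -0.0237  0.072 ] [[0.4534, -0.0291, 0.0685], [0.4655, -0.0169, 0.0738]]
```

```bash
python3 -c "
from h import *
go(.4596,-.0237,.13,8.6)"; python3 -m jog '[{"claw":50,"dx":57,"dy":-260,"dz":30,"spin":5},{"claw":50,"dx":57,"dy":-260,"dz":40,"spin":10},{"claw":50,"dx":57,"dy":-260,"dz":60,"spin":10},{"claw":50,"dx":57,"dy":-260,"dz":70,"spin":10},{"claw":50,"dx":57,"dy":-260,"dz":85,"spin":10},{"claw":50,"dx":57,"dy":-260,"dz":85,"spin":10},{"claw":50,"dx":57,"dy":-260,"dz":85,"spin":10},{"claw":50,"dx":57,"dy":-260,"dz":85,"spin":10},{"claw":50,"dx":57,"dy":-260,"dz":85,"spin":10},{"claw":50,"dx":57,"dy":-260,"dz":85,"spin":10},{"claw":50,"dx":57,"dy":-260,"dz":85,"spin":10}]'
python3 -c "
from h import *
go(.4596,-.0237,.073,8.6)
im=cam('wrist');np.save('w2.npy',im,allow_pickle=True);save(im,'w2')"
```

```text
dx 58.2 dy -264.4 dz 86.4 spin 10.1 t 1.4
time: 2.37
position: [0.461, -0.0284, 0.1322]
tool_rot: [3.132, 0.238, 0.002]
ft_force: [-0.1, -0.1, -0.6]
grip_width: 0.575
grip_force: 0.0
dx -0.7 dy -4.9 dz 59.2 spin 0.1 t 2.4
```

```bash
sleep 1
```

```text
(no output)
```

View pics/w2.png

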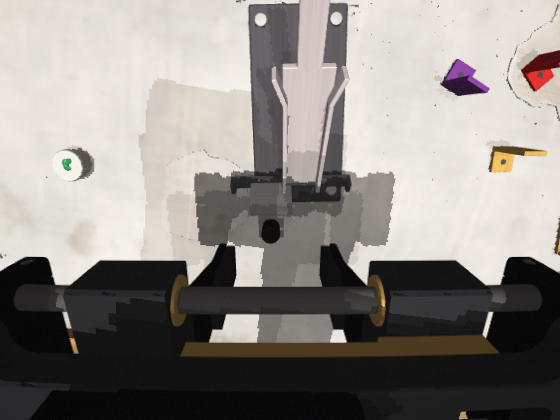

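The knob at (271,231) sits between the fingers, and the chute runs straight up the picture, so the yaw is right. I'll lower and grip the knob, then slide the gate shut.

```bash
python3 -m jog '[{"claw":50,"dx":-1,"dy":-4,"dz":35,"spin":0},{"claw":50,"dx":-1,"dy":-4,"dz":58,"spin":0},{"claw":50,"dx":-1,"dy":-4,"dz":58,"spin":0},{"claw":50,"dx":-1,"dy":-4,"dz":58,"spin":0},{"claw":8,"dx":-1,"dy":-4,"dz":58,"spin":0},{"claw":8,"dx":-1,"dy":-4,"dz":58,"spin":0},{"claw":8,"dx":-1,"dy":-4,"dz":58,"spin":0},{"claw":8,"dx":-1,"dy":-4,"dz":58,"spin":0},{"claw":8,"dx":-1,"dy":-4,"dz":58,"spin":0},{"claw":8,"dx":-1,"dy":-4,"dz":58,"spin":0},{"claw":8,"dx":-1,"dy":4,"dz":58,"spin":0},{"claw":8,"dx":-1,"dy":10,"dz":58,"spin":0},{"claw":8,"dx":-1,"dy":16,"dz":58,"spin":0},{"claw":8,"dx":-1,"dy":16,"dz":58,"spin":0}]' 15
```

```text
time: 3.58
position: [0.4626, -0.0442, 0.0738]
tool_rot: [3.132, 0.24, 0.002]
ft_force: [0.6, -0.6, 1.7]
grip_width: 0.151
grip_force: 15.0
```

```bash
python3 -m jog '[{"claw":8,"dx":0,"dy":3,"dz":0,"spin":0},{"claw":8,"dx":0,"dy":6,"dz":0,"spin":0},{"claw":8,"dx":0,"dy":6,"dz":0,"spin":0}]';python3 -m jog '[{"claw":8,"dx":0,"dy":2,"dz":0,"spin":0},{"claw":8,"dx":0,"dy":4,"dz":0,"spin":0},{"claw":8,"dx":0,"dy":4,"dz":0,"spin":0}]'
```

```text
time: 3.83
position: [0.4631, -0.0478, 0.0737]
tool_rot: [-3.131, -0.243, -0.001]
ft_force: [0.8, 3.8, 3.0]
grip_width: 0.152
grip_force: 15.0
time: 4.08
position: [0.4632, -0.0482, 0.0737]
tool_rot: [-3.127, -0.246, 0.001]
ft_force: [-0.1, 10.4, 4.9]
grip_width: 0.155
grip_force: 15.0
```

```bash
python3 -m jog '[{"claw":8,"dx":0,"dy":-3,"dz":0,"spin":0},{"claw":40,"dx":0,"dy":-3,"dz":0,"spin":0},{"claw":40,"dx":0,"dy":-3,"dz":0,"spin":0},{"claw":40,"dx":0,"dy":-3,"dz":0,"spin":0},{"claw":40,"dx":0,"dy":-3,"dz":-35,"spin":0},{"claw":40,"dx":0,"dy":-3,"dz":-60,"spin":0},{"claw":40,"dx":0,"dy":-3,"dz":-60,"spin":0},{"claw":40,"dx":0,"dy":-3,"dz":-60,"spin":0}]';python3 -c "
from h import *
im=cam('wrist');save(im,'w3',(150,270,200,360,3))
v,u=np.mgrid[150:260,200:360];q=pts(im,np.c_[u.ravel(),v.ravel()]);t=q[(q[:,2]>.066)&(q[:,2]<.09)&(q[:,0]<.49)]
print('knob',len(t),np.round(t.mean(0),4))
go(.4647,-.3322,.06,15.4)"
```

```text
time: 4.75
position: [0.4636, -0.0503, 0.1346]
tool_rot: [3.13, 0.242, 0.003]
ft_force: [-0.5, 0.3, -0.1]
grip_width: 0.448
grip_force: 0.0
knob 294 [ 0.4641 -0.0463  0.072 ]
dx -41.1 dy 279.0 dz 73.6 spin -6.6 t 4.8
```

```bash
python3 -m jog '[{"claw":40,"dx":-41,"dy":279,"dz":0,"spin":-6.6},{"claw":40,"dx":-41,"dy":279,"dz":0,"spin":-6.6},{"claw":40,"dx":-41,"dy":279,"dz":10,"spin":-6.6},{"claw":40,"dx":-41,"dy":279,"dz":20,"spin":-6.6},{"claw":40,"dx":-41,"dy":279,"dz":30,"spin":-6.6},{"claw":40,"dx":-41,"dy":279,"dz":40,"spin":-6.6},{"claw":40,"dx":-41,"dy":279,"dz":60,"spin":-6.6},{"claw":40,"dx":-41,"dy":279,"dz":70,"spin":-6.6},{"claw":40,"dx":-41,"dy":279,"dz":70,"spin":-6.6},{"claw":40,"dx":-41,"dy":279,"dz":70,"spin":-6.6}]';python3 -c "
from h import *
im=cam('wrist');save(im,'w4',(150,350,200,400,3))
go(.4647,-.3322,.016,15.4)
hsv=cv2.cvtColor(im['frame'],cv2.COLOR_RGB2HSV)
m=cv2.inRange(hsv,(12,120,40),(35,255,255));m[290:]=0
v,u=np.where(m);q=pts(im,np.c_[u,v]);q=q[(abs(q[:,0]-.475)<.04)&(abs(q[:,1]+.33)<.04)&(q[:,2]<.008)]
r=cv2.minAreaRect((q[:,:2]*1000).astype(np.float32));print(len(q),r,cv2.boxPoints(r))"
```

```text
time: 5.63
position: [0.4637, -0.3299, 0.0611]
tool_rot: [-3.109, -0.422, 0.006]
ft_force: [-0.2, 0.6, 0.5]
grip_width: 0.458
grip_force: 0.0
dx -1.2 dy 2.6 dz 46.7 spin 0.2 t 5.7
1303 ((476.9894714355469, -328.6379699707031), (37.17635726928711, 19.11021614074707), 16.259037017822266) [[ 456.46948 -324.66934]
 [ 461.81995 -343.01523]
 [ 497.50946 -332.6066 ]
 [ 492.159   -314.2607 ]]
```

```bash
sleep 1
```

```text
(no output)
```

View pics/w4.png

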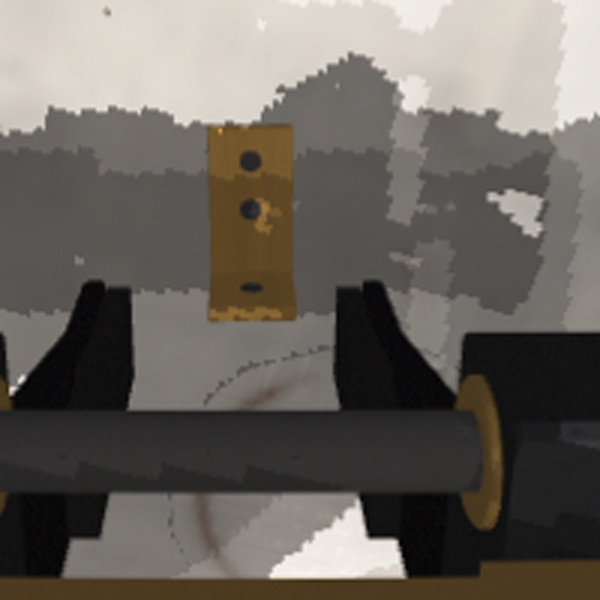

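The clip lies between the fingers, aligned with them and about 2.5 mm to the right of centre, so I'll descend and grip.

```bash
python3 -m jog '[{"claw":40,"dx":-1,"dy":2.6,"dz":25,"spin":0},{"claw":40,"dx":-1,"dy":2.6,"dz":46,"spin":0},{"claw":40,"dx":-1,"dy":2.6,"dz":46,"spin":0},{"claw":40,"dx":-1,"dy":2.6,"dz":46,"spin":0},{"claw":15,"dx":-1,"dy":2.6,"dz":46,"spin":0},{"claw":15,"dx":-1,"dy":2.6,"dz":46,"spin":0},{"claw":15,"dx":-1,"dy":2.6,"dz":46,"spin":0},{"claw":15,"dx":-1,"dy":2.6,"dz":46,"spin":0},{"claw":15,"dx":-1,"dy":2.6,"dz":46,"spin":0},{"claw":15,"dx":-1,"dy":2.6,"dz":46,"spin":0}]' 10
python3 -c "
from h import *
go(.4647,-.3322,.016,15.4)"
```

```text
time: 6.52
position: [0.4658, -0.3343, 0.0186]
tool_rot: [3.112, 0.423, 0.001]
ft_force: [-1.0, 1.2, 4.6]
grip_width: 0.226
grip_force: 10.0
dx -0.5 dy -2.3 dz 2.6 spin 0.1 t 6.5
```

```bash
python3 -c "
from h import *
go(.5767,-.0298,.19,8.5)"; python3 -m jog '[{"claw":15,"dx":0,"dy":0,"dz":-40,"spin":0},{"claw":15,"dx":0,"dy":0,"dz":-80,"spin":0},{"claw":15,"dx":20,"dy":-40,"dz":-120,"spin":0},{"claw":15,"dx":40,"dy":-75,"dz":-160,"spin":3},{"claw":15,"dx":187,"dy":-265,"dz":-171,"spin":6.7},{"claw":15,"dx":187,"dy":-265,"dz":-171,"spin":6.7},{"claw":15,"dx":187,"dy":-265,"dz":-171,"spin":6.7},{"claw":15,"dx":187,"dy":-265,"dz":-171,"spin":6.7},{"claw":15,"dx":187,"dy":-265,"dz":-171,"spin":6.7},{"claw":15,"dx":187,"dy":-265,"dz":-171,"spin":6.7},{"claw":15,"dx":187,"dy":-265,"dz":-171,"spin":6.7},{"claw":15,"dx":187,"dy":-265,"dz":-171,"spin":6.7},{"claw":15,"dx":187,"dy":-265,"dz":-171,"spin":6.7},{"claw":15,"dx":187,"dy":-265,"dz":-171,"spin":6.7}]'
python3 -c "
from h import *
go(.5767,-.0298,.19,8.5)
im=cam('wrist');save(im,'w5',(100,300,180,380,3));np.save('w5.npy',im,allow_pickle=True)"
```

```text
dx 188.3 dy -263.6 dz -171.6 spin 7.0 t 6.5
time: 7.68
position: [0.5741, -0.0302, 0.1879]
tool_rot: [3.132, 0.239, -0.002]
ft_force: [-1.2, -1.7, -0.8]
grip_width: 0.224
grip_force: 10.0
dx 2.6 dy -0.0 dz -2.1 spin 0.2 t 7.7
```

```bash
sleep 1
```

```text
(no output)
```

View pics/w5.png

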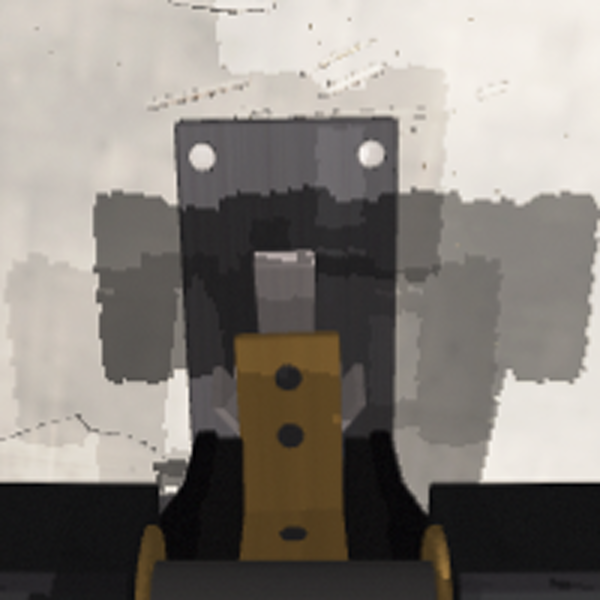

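The clip is held level above the tongue: clip tail at crop (288,335), tongue end at (285,255). The next step is to measure the offset in 3D.

```bash
python3 - <<'E'
from h import *
im=np.load('w5.npy',allow_pickle=True).item();s=get_state();M=R.from_rotvec(s['tool_rot']).as_matrix()
v,u=np.mgrid[100:290,180:380];uv=np.c_[u.ravel(),v.ravel()];q=(pts(im,uv)-s['position'])@M*1000
w=pts(im,uv)
hsv=cv2.cvtColor(im['frame'],cv2.COLOR_RGB2HSV)[v.ravel(),u.ravel()]
c=(hsv[:,1]>110)&(w[:,2]>.12);
f=q[c]; print('clip tool xyz pct',np.round(np.percentile(f,[2,50,98],axis=0),1).tolist())
for r in (215,225,240): print(r,np.round(np.percentile(f[uv[c][:,1]==r],[5,50,95],axis=0),1).tolist())
t=(uv[:,1]<208)&(w[:,2]>.09)&(w[:,2]<.16)&(abs(q[:,1])<15)&(hsv[:,1]<80)
for r in (187,192,197,202,207):
    k=t&(uv[:,1]==r)
    if k.sum()>5: print('tongue',r,k.sum(),np.round(np.percentile(q[k],[5,50,95],axis=0),1).tolist(),'world',np.round(np.median(w[k],axis=0),4))
E
```

```text
clip tool xyz pct [[-6.1, -15.9, -71.0], [10.1, -2.2, 15.6], [36.8, 12.1, 17.2]]
215 [[28.3, -12.0, 15.0], [28.6, -3.3, 15.9], [28.9, 5.4, 16.8]]
225 [[22.2, -11.8, 15.4], [22.5, -5.6, 16.1], [22.8, 5.7, 16.9]]
240 [[13.0, -11.1, 15.1], [13.3, -2.5, 15.8], [13.7, 6.2, 16.7]]
tongue 187 20 [[35.7, -9.8, 54.6], [35.8, -3.9, 55.2], [36.0, 1.9, 55.8]] world [ 0.6088 -0.0216  0.1327]
tongue 192 20 [[31.6, -9.9, 56.4], [31.8, -4.0, 57.2], [32.0, 2.0, 58.2]] world [ 0.6048 -0.0222  0.1307]
tongue 197 20 [[27.0, -10.1, 60.4], [27.2, -4.0, 61.1], [27.4, 2.1, 62.1]] world [ 0.6004 -0.0228  0.1268]
tongue 202 19 [[22.0, -9.6, 64.1], [22.3, -3.7, 65.3], [22.7, 2.2, 66.3]] world [ 0.5955 -0.0239  0.1226]
tongue 207 19 [[16.9, -9.8, 68.7], [17.3, -3.7, 69.2], [17.5, 2.3, 70.6]] world [ 0.5904 -0.0246  0.1187]
```

```bash
python3 -m jog '[{"claw":15,"dx":2,"dy":-1,"dz":15,"spin":0},{"claw":15,"dx":2,"dy":-1,"dz":30,"spin":0},{"claw":15,"dx":2,"dy":-1,"dz":32,"spin":0},{"claw":15,"dx":2,"dy":-1,"dz":32,"spin":0}]' 4
python3 -m jog '[{"claw":15,"dx":0,"dy":0,"dz":4,"spin":0},{"claw":15,"dx":0,"dy":0,"dz":8,"spin":0},{"claw":15,"dx":0,"dy":0,"dz":12,"spin":0},{"claw":15,"dx":0,"dy":0,"dz":12,"spin":0}]' 3
python3 -m jog '[{"claw":15,"dx":0,"dy":0,"dz":4,"spin":0},{"claw":15,"dx":0,"dy":0,"dz":8,"spin":0},{"claw":15,"dx":0,"dy":0,"dz":12,"spin":0},{"claw":15,"dx":0,"dy":0,"dz":12,"spin":0}]' 3
python3 - <<'E'
from h import *
im=cam('wrist');save(im,'w6',(100,300,180,380,3))
s=get_state();M=R.from_rotvec(s['tool_rot']).as_matrix()
hsv=cv2.cvtColor(im['frame'],cv2.COLOR_RGB2HSV);m=(hsv[:,:,1]>110)&(hsv[:,:,0]>10)&(hsv[:,:,0]<35);m[290:]=0
v,u=np.where(m);w=pts(im,np.c_[u,v]);q=(w-s['position'])@M*1000;k=(w[:,2]>.09)&(abs(q[:,1]+3)<14)
for r in range(190,290,10):
    g=k&(v==r)
    if g.sum()>10: print(r,np.round(np.median(q[g],axis=0),1))
E
```

```text
time: 8.07
position: [0.5752, -0.0292, 0.1553]
tool_rot: [3.133, 0.237, -0.005]
ft_force: [0.1, 0.7, -0.1]
grip_width: 0.226
grip_force: 4.0
time: 8.4
position: [0.5762, -0.0276, 0.1441]
tool_rot: [3.132, 0.241, -0.001]
ft_force: [0.1, -0.8, -0.1]
grip_width: 0.23
grip_force: 3.0
time: 8.73
position: [0.576, -0.0273, 0.1315]
tool_rot: [-3.132, -0.241, 0.002]
ft_force: [0.2, -0.3, -0.1]
grip_width: 0.228
grip_force: 3.0
230 [26.  -1.2 -1.4]
240 [18.6 -4.   3. ]
250 [10.4 -1.4  8.1]
260 [ 1.6 -1.4 13.4]
270 [-5.8 -1.4 14.9]
280 [-9.2 -5.7  9. ]
```

```bash
sleep 1
```

```text
(no output)
```

View pics/w6.png

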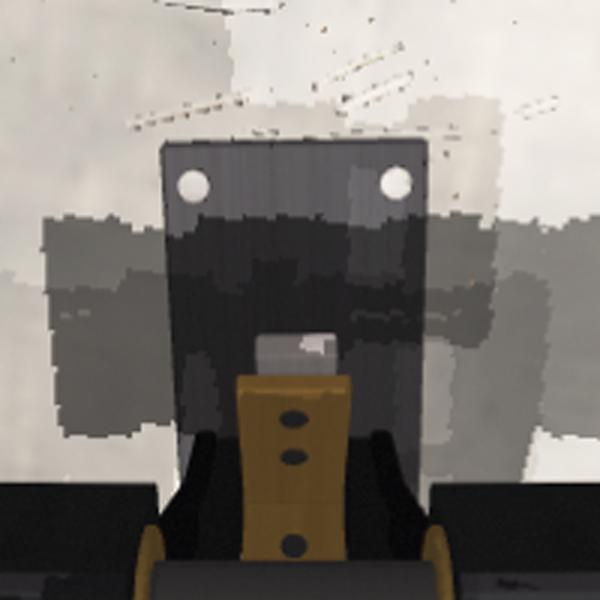

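The clip has pivoted to about 31° and is centred on the tongue (crop columns 294 and 296). A few more millimetres down should lay it flat.

```bash
python3 -m jog '[{"claw":15,"dx":0,"dy":0,"dz":3,"spin":0},{"claw":15,"dx":0,"dy":0,"dz":6,"spin":0},{"claw":15,"dx":0,"dy":0,"dz":8,"spin":0},{"claw":15,"dx":0,"dy":0,"dz":8,"spin":0},{"claw":15,"dx":0,"dy":0,"dz":8,"spin":0}]' 3
python3 - <<'E'
from h import *
im=cam('wrist');save(im,'w7',(100,300,180,380,3))
s=get_state();M=R.from_rotvec(s['tool_rot']).as_matrix()
hsv=cv2.cvtColor(im['frame'],cv2.COLOR_RGB2HSV);m=(hsv[:,:,1]>110)&(hsv[:,:,0]>10)&(hsv[:,:,0]<35);m[290:]=0
v,u=np.where(m);w=pts(im,np.c_[u,v]);q=(w-s['position'])@M*1000;k=(w[:,2]>.09)&(abs(q[:,1]+3)<14)
for r in range(200,290,10):
    g=k&(v==r)
    if g.sum()>10: print(r,np.round(np.median(q[g],axis=0),1),np.round(np.median(w[g],axis=0),4))
E
```

```text
time: 9.2
position: [0.5762, -0.0274, 0.1243]
tool_rot: [3.132, 0.241, -0.001]
ft_force: [-0.8, -0.2, 0.0]
grip_width: 0.229
grip_force: 3.0
240 [22.4 -1.3 -6. ] [ 0.5983 -0.0227  0.1303]
250 [13.5 -1.3  1.4] [ 0.5895 -0.0241  0.1229]
260 [ 3.3 -1.6  9.9] [ 0.5793 -0.0254  0.1145]
270 [-6.  -1.3 15.1] [ 0.5703 -0.027   0.1092]
280 [-9.8 -4.9 10. ] [ 0.567  -0.0236  0.1143]
```

The clip now lies flat at 39.8°, so I'll release it.

```bash
python3 -m jog '[{"claw":40,"dx":0,"dy":0,"dz":0,"spin":0},{"claw":40,"dx":0,"dy":0,"dz":0,"spin":0},{"claw":40,"dx":0,"dy":0,"dz":0,"spin":0},{"claw":40,"dx":0,"dy":0,"dz":0,"spin":0},{"claw":40,"dx":0,"dy":0,"dz":-40,"spin":0},{"claw":40,"dx":0,"dy":0,"dz":-80,"spin":0},{"claw":40,"dx":0,"dy":0,"dz":-90,"spin":0},{"claw":40,"dx":-50,"dy":50,"dz":-90,"spin":0},{"claw":40,"dx":-50,"dy":100,"dz":-90,"spin":0},{"claw":40,"dx":-50,"dy":120,"dz":-90,"spin":0},{"claw":40,"dx":-50,"dy":120,"dz":-90,"spin":0}]'
python3 - <<'E'
from h import *
b=cam('scene');a=cam('top')
f=lambda im,r,c:cv2.resize(im['frame'][r:r+84,c:c+84,::-1],(400,400),interpolation=cv2.INTER_CUBIC)
cv2.imwrite('pics/c8.png',cv2.convertScaleAbs(np.hstack([f(a,187,207),f(b,175,207)]),alpha=1.4))
go(.5500,-.2275,.15,10.5)
E
```

```text
time: 10.17
position: [0.5439, -0.1628, 0.2147]
tool_rot: [3.128, 0.225, -0.0]
ft_force: [-0.6, -2.3, -0.1]
grip_width: 0.461
grip_force: 0.0
dx -4.9 dy 69.4 dz 64.5 spin -2.1 t 10.3
```

```bash
sleep 1
```

```text
(no output)
```

View pics/c8.png

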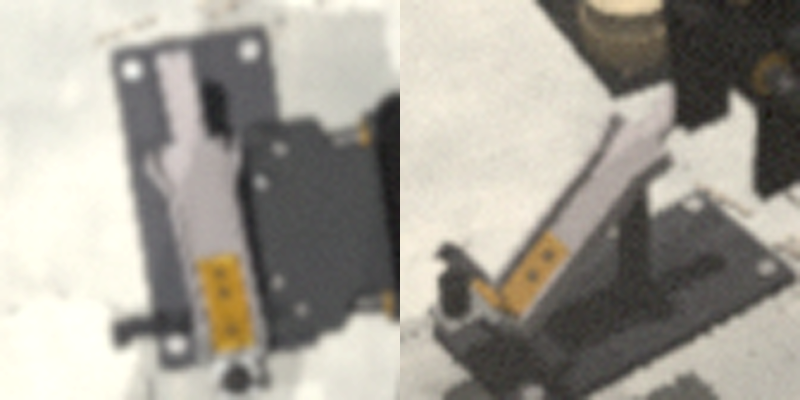

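The first clip is seated properly: short leg downhill against the shut gate, long leg flat on the floor. The second clip gets gripped, moved clear of the decoys and tipped onto its long leg.

```bash
python3 -c "
from h import *
go(.546,-.228,.10,10.5)"; python3 -m jog '[{"claw":40,"dx":-8,"dy":70,"dz":20,"spin":-2},{"claw":40,"dx":-8,"dy":70,"dz":50,"spin":-2},{"claw":40,"dx":-8,"dy":70,"dz":90,"spin":-2},{"claw":40,"dx":-8,"dy":70,"dz":114,"spin":-2},{"claw":40,"dx":-8,"dy":70,"dz":114,"spin":-2},{"claw":40,"dx":-8,"dy":70,"dz":114,"spin":-2},{"claw":40,"dx":-8,"dy":70,"dz":114,"spin":-2}]'
python3 - <<'E'
from h import *
im=cam('wrist');save(im,'w9',(100,300,180,380,3))
hsv=cv2.cvtColor(im['frame'],cv2.COLOR_RGB2HSV);m=(hsv[:,:,1]>110)&(hsv[:,:,0]>10)&(hsv[:,:,0]<35);m[290:]=0
v,u=np.where(m);w=pts(im,np.c_[u,v]);w=w[(abs(w[:,0]-.54)<.04)&(abs(w[:,1]+.228)<.03)]
for a,b in((-.01,.008),(.012,.036),(.037,.05)):
    g=w[(w[:,2]>a)&(w[:,2]<b)]
    if len(g)>9: print(len(g),np.round(g.mean(0),4),np.round(np.percentile(g,[2,98],axis=0),4).tolist(),cv2.minAreaRect((g[:,:2]*1000).astype(np.float32)))
go(.546,-.228,.03,10.5)
E
```

```text
dx -9.0 dy 69.2 dz 114.5 spin -2.1 t 10.3
time: 10.85
position: [0.5501, -0.2228, 0.1026]
tool_rot: [3.127, 0.299, 0.005]
ft_force: [-0.3, 0.0, 0.4]
grip_width: 0.459
grip_force: 0.0
173 [ 0.5366 -0.2292  0.0035] [[0.5263, -0.2396, 0.0016], [0.5516, -0.218, 0.0078]] ((538.6477661132812, -228.79977416992188), (23.95123863220215, 19.43059539794922), 10.942283630371094)
240 [ 0.5501 -0.2266  0.0246] [[0.5483, -0.2357, 0.0126], [0.5519, -0.2175, 0.0357]] ((550.0818481445312, -226.7093505859375), (1.2696573734283447, 19.075773239135742), 10.526145935058594)
149 [ 0.5483 -0.2267  0.0386] [[0.545, -0.236, 0.0374], [0.5514, -0.2178, 0.0398]] ((548.2604370117188, -226.91830444335938), (4.652113437652588, 19.519676208496094), 11.025314331054688)
dx -5.7 dy 3.7 dz 73.4 spin 0.4 t 10.9
```

```bash
python3 -m jog '[{"claw":40,"dx":-4,"dy":3,"dz":20,"spin":0},{"claw":40,"dx":-4,"dy":3,"dz":50,"spin":0},{"claw":40,"dx":-4,"dy":3,"dz":73,"spin":0},{"claw":40,"dx":-4,"dy":3,"dz":73,"spin":0},{"claw":15,"dx":-4,"dy":3,"dz":73,"spin":0},{"claw":15,"dx":-4,"dy":3,"dz":73,"spin":0},{"claw":15,"dx":-4,"dy":3,"dz":73,"spin":0},{"claw":15,"dx":-4,"dy":3,"dz":73,"spin":0},{"claw":15,"dx":-4,"dy":3,"dz":73,"spin":0}]' 8
python3 -m jog '[{"claw":15,"dx":0,"dy":0,"dz":-6,"spin":0},{"claw":15,"dx":-10,"dy":5,"dz":-8,"spin":0},{"claw":15,"dx":-30,"dy":10,"dz":-8,"spin":0},{"claw":15,"dx":-50,"dy":10,"dz":-8,"spin":0},{"claw":15,"dx":-55,"dy":10,"dz":-8,"spin":0},{"claw":15,"dx":-55,"dy":10,"dz":-4,"spin":0},{"claw":15,"dx":-55,"dy":10,"dz":0,"spin":0},{"claw":15,"dx":-55,"dy":10,"dz":0,"spin":0},{"claw":15,"dx":-55,"dy":10,"dz":0,"spin":0}]'
```

```text
time: 11.65
position: [0.5463, -0.2282, 0.0295]
tool_rot: [3.126, 0.295, 0.005]
ft_force: [-0.3, 1.1, 5.6]
grip_width: 0.229
grip_force: 8.0
time: 12.4
position: [0.4939, -0.2482, 0.0279]
tool_rot: [3.126, 0.297, 0.002]
ft_force: [-0.8, -1.7, 2.1]
grip_width: 0.224
grip_force: 8.0
```

```bash
python3 -m jog '[{"claw":36,"dx":0,"dy":0,"dz":0,"spin":0},{"claw":36,"dx":0,"dy":0,"dz":0,"spin":0},{"claw":36,"dx":0,"dy":0,"dz":0,"spin":0},{"claw":36,"dx":0,"dy":0,"dz":-25,"spin":0},{"claw":36,"dx":0,"dy":0,"dz":-50,"spin":0},{"claw":10,"dx":-35,"dy":0,"dz":-50,"spin":0},{"claw":5,"dx":-38,"dy":0,"dz":-50,"spin":0},{"claw":5,"dx":-38,"dy":0,"dz":-35,"spin":0},{"claw":5,"dx":-38,"dy":0,"dz":-18,"spin":0},{"claw":5,"dx":-38,"dy":0,"dz":-18,"spin":0},{"claw":5,"dx":-25,"dy":0,"dz":-18,"spin":0},{"claw":5,"dx":-15,"dy":0,"dz":-18,"spin":0},{"claw":5,"dx":-9,"dy":0,"dz":-18,"spin":0},{"claw":5,"dx":-3,"dy":0,"dz":-18,"spin":0},{"claw":5,"dx":3,"dy":0,"dz":-18,"spin":0},{"claw":5,"dx":8,"dy":0,"dz":-18,"spin":0},{"claw":5,"dx":12,"dy":0,"dz":-20,"spin":0},{"claw":5,"dx":12,"dy":0,"dz":-25,"spin":0},{"claw":40,"dx":5,"dy":0,"dz":-60,"spin":0},{"claw":40,"dx":5,"dy":0,"dz":-60,"spin":0}]'
python3 - <<'E'
from h import *
im=cam('wrist');save(im,'w10',(100,300,180,380,3))
hsv=cv2.cvtColor(im['frame'],cv2.COLOR_RGB2HSV);m=(hsv[:,:,1]>110)&(hsv[:,:,0]>10)&(hsv[:,:,0]<35);m[290:]=0
v,u=np.where(m);w=pts(im,np.c_[u,v]);w=w[(abs(w[:,0]-.51)<.06)&(abs(w[:,1]+.245)<.04)]
for a,b in((-.01,.008),(.008,.05)):
    g=w[(w[:,2]>a)&(w[:,2]<b)]
    if len(g)>9: print(len(g),np.round(g.mean(0),4),np.round(np.percentile(g,[2,98],axis=0),4).tolist(),cv2.minAreaRect((g[:,:2]*1000).astype(np.float32)),cv2.boxPoints(cv2.minAreaRect((g[:,:2]*1000).astype(np.float32))).round(1).tolist())
go(.5,-.245,.06,10.5)
E
```

```text
time: 14.07
position: [0.4996, -0.2486, 0.0926]
tool_rot: [3.123, 0.294, 0.008]
ft_force: [1.4, -0.4, 0.5]
grip_width: 0.141
grip_force: 0.0
1033 [ 0.5177 -0.2425  0.0029] [[0.5001, -0.2534, 0.0014], [0.5355, -0.2313, 0.0059]] ((517.9149169921875, -242.3193817138672), (36.23960876464844, 19.359277725219727), 11.410691261291504) [[498.20001220703125, -236.39999389648438], [502.1000061035156, -255.39999389648438], [537.5999755859375, -248.1999969482422], [533.7999877929688, -229.1999969482422]]
265 [ 0.4998 -0.2457  0.0189] [[0.4962, -0.2549, 0.0089], [0.5023, -0.2365, 0.0242]] ((499.06085205078125, -245.89138793945312), (4.1794304847717285, 19.596614837646484), 10.234901428222656) [[495.29998779296875, -236.60000610351562], [498.70001220703125, -255.89999389648438], [502.8999938964844, -255.1999969482422], [499.3999938964844, -235.89999389648438]]
dx 1.2 dy -3.3 dz 31.1 spin 0.2 t 14.1
```

The clip is now lying on its long leg (short leg 24 mm high at x=0.499, yaw 11°), so it can be gripped the same way as the first.

```bash
python3 -m jog '[{"claw":40,"dx":7,"dy":-2.5,"dz":0,"spin":0},{"claw":40,"dx":7,"dy":-2.5,"dz":0,"spin":0},{"claw":40,"dx":7,"dy":-2.5,"dz":20,"spin":0},{"claw":40,"dx":7,"dy":-2.5,"dz":50,"spin":0},{"claw":40,"dx":7,"dy":-2.5,"dz":75,"spin":0},{"claw":40,"dx":7,"dy":-2.5,"dz":75,"spin":0},{"claw":40,"dx":7,"dy":-2.5,"dz":75,"spin":0},{"claw":15,"dx":7,"dy":-2.5,"dz":75,"spin":0},{"claw":15,"dx":7,"dy":-2.5,"dz":75,"spin":0},{"claw":15,"dx":7,"dy":-2.5,"dz":75,"spin":0},{"claw":15,"dx":7,"dy":-2.5,"dz":75,"spin":0},{"claw":15,"dx":7,"dy":-2.5,"dz":75,"spin":0},{"claw":15,"dx":7,"dy":-2.5,"dz":75,"spin":0}]' 10; python3 -c "
from h import *
go(.5760,-.0285,.19,8.5)"
```

```text
time: 15.2
position: [0.5064, -0.2426, 0.0144]
tool_rot: [3.127, 0.297, 0.005]
ft_force: [-0.7, 1.9, 12.6]
grip_width: 0.228
grip_force: 12.8
dx 109.3 dy -196.9 dz -175.5 spin 2.4 t 15.2
```

```bash
python3 -m jog '[{"claw":15,"dx":0,"dy":0,"dz":-40,"spin":0},{"claw":15,"dx":0,"dy":0,"dz":-80,"spin":0},{"claw":15,"dx":0,"dy":0,"dz":-120,"spin":0},{"claw":15,"dx":20,"dy":-30,"dz":-160,"spin":2},{"claw":15,"dx":109,"dy":-197,"dz":-174,"spin":2.4},{"claw":15,"dx":109,"dy":-197,"dz":-174,"spin":2.4},{"claw":15,"dx":109,"dy":-197,"dz":-174,"spin":2.4},{"claw":15,"dx":109,"dy":-197,"dz":-174,"spin":2.4},{"claw":15,"dx":109,"dy":-197,"dz":-174,"spin":2.4},{"claw":15,"dx":109,"dy":-197,"dz":-174,"spin":2.4},{"claw":15,"dx":109,"dy":-197,"dz":-174,"spin":2.4},{"claw":15,"dx":109,"dy":-197,"dz":-174,"spin":2.4}]'
cat > chk.py <<'E'
from h import *
im=cam('wrist');s=get_state();M=R.from_rotvec(s['tool_rot']).as_matrix();print(s['position'].round(4))
hsv=cv2.cvtColor(im['frame'],cv2.COLOR_RGB2HSV)
v,u=np.mgrid[100:288,180:380];v=v.ravel();u=u.ravel();w=pts(im,np.c_[u,v]);q=(w-s['position'])@M*1000;h=hsv[v,u]
c=(h[:,1]>110)&(h[:,0]>10)&(h[:,0]<35)&(w[:,2]>.095)&(q[:,2]>-30)
t=(h[:,1]<80)&(w[:,2]>.11)&(w[:,2]<.16)&(abs(q[:,1]+3)<13)&(q[:,2]>15)&(q[:,0]>10)
for n,k in(('clip',c),('tongue',t)):
  print(n)
  for r in range(160,288,8):
    g=k&(v==r)
    if g.sum()>10: print(r,np.round(np.median(q[g],axis=0),1),'y',np.round(np.percentile(q[g,1],[4,96]),1))
E
python3 chk.py
```

```text
time: 16.2
position: [0.5736, -0.0296, 0.1854]
tool_rot: [3.133, 0.23, -0.003]
ft_force: [-0.8, 0.2, -0.6]
grip_width: 0.227
grip_force: 10.0
[ 0.5735 -0.0306  0.1854]
clip
216 [29.4 -2.3 12. ] y [-11.2   6.6]
224 [24.9 -2.3 11.4] y [-11.2   6.7]
232 [20.1 -0.3 11.6] y [-11.5   6.9]
240 [15.3 -2.3 11.6] y [-10.9   6.3]
248 [10.3 -4.9 11.7] y [-11.7   6.5]
256 [ 5.2 -2.6 11.6] y [-11.6   6.4]
264 [ 0.  -2.3 11.8] y [-11.1   6.5]
272 [-5.  -2.3 11.4] y [-11.2   6.6]
280 [-6.2 -3.1  4.3] y [-11.4   6.9]
tongue
184 [38.1 -3.7 55. ] y [-9.6  2.3]
192 [32.6 -3.3 54.6] y [-9.2  2.4]
200 [25.2 -3.7 60.7] y [-9.9  2.5]
208 [17.2 -3.4 67.4] y [-9.5  2.8]
```

```bash
python3 -m jog '[{"claw":15,"dx":6,"dy":-1.2,"dz":0,"spin":0},{"claw":15,"dx":6,"dy":-1.2,"dz":20,"spin":0},{"claw":15,"dx":6,"dy":-1.2,"dz":34,"spin":0},{"claw":15,"dx":6,"dy":-1.2,"dz":36,"spin":0},{"claw":15,"dx":6,"dy":-1.2,"dz":36,"spin":0}]' 4
python3 -m jog '[{"claw":15,"dx":0,"dy":0,"dz":4,"spin":0},{"claw":15,"dx":0,"dy":0,"dz":8,"spin":0},{"claw":15,"dx":0,"dy":0,"dz":10,"spin":0},{"claw":15,"dx":0,"dy":0,"dz":10,"spin":0}]' 3
python3 -m jog '[{"claw":15,"dx":0,"dy":0,"dz":4,"spin":0},{"claw":15,"dx":0,"dy":0,"dz":8,"spin":0},{"claw":15,"dx":0,"dy":0,"dz":10,"spin":0},{"claw":15,"dx":0,"dy":0,"dz":10,"spin":0}]' 3
python3 chk.py
```

```text
time: 16.67
position: [0.5792, -0.0283, 0.1494]
tool_rot: [-3.133, -0.227, 0.004]
ft_force: [0.2, -0.2, -0.6]
grip_width: 0.234
grip_force: 4.0
time: 17.0
position: [0.58, -0.0272, 0.1406]
tool_rot: [3.133, 0.23, 0.0]
ft_force: [0.4, -0.1, -0.5]
grip_width: 0.23
grip_force: 3.0
time: 17.33
position: [0.5794, -0.0271, 0.1297]
tool_rot: [-3.133, -0.23, 0.002]
ft_force: [-0.8, -0.1, -0.7]
grip_width: 0.232
grip_force: 3.0
[ 0.5796 -0.0271  0.13  ]
clip
232 [25.7 -1.6 -3.6] y [-10.4   7.3]
240 [21.1 -1.3 -3. ] y [-10.1   7.4]
248 [14.7 -1.3  1.2] y [-10.4   7.7]
256 [8.  1.2 5.3] y [-10.4   7.8]
264 [ 0.9 -1.6  9.5] y [-10.6   7.4]
272 [-6.2 -1.6 13. ] y [-10.3   7.7]
280 [-8.9 -1.6  8.4] y [-11.2   8. ]
tongue
```

```bash
python3 -m jog '[{"claw":15,"dx":0,"dy":0,"dz":3,"spin":0},{"claw":15,"dx":0,"dy":0,"dz":6,"spin":0},{"claw":15,"dx":0,"dy":0,"dz":7,"spin":0},{"claw":15,"dx":0,"dy":0,"dz":7,"spin":0}]' 3
python3 chk.py
```

```text
time: 17.72
position: [0.5796, -0.0272, 0.1233]
tool_rot: [3.133, 0.23, -0.001]
ft_force: [-1.0, -0.3, 1.0]
grip_width: 0.229
grip_force: 3.0
[ 0.5796 -0.0272  0.1233]
clip
240 [23.2 -1.3 -7.8] y [-10.2   7.6]
248 [18.2 -1.3 -6.4] y [-10.3   7.8]
256 [10.6 -1.3  0.1] y [-10.4   7.8]
264 [ 2.1 -1.   7.2] y [-10.4   7.8]
272 [-6.3 -1.3 13.3] y [-10.3   7.7]
280 [-9.3 -1.3  9.3] y [-10.7   8.1]
tongue
```

The second clip is flat at 40° too, so I'll release it and back away.

```bash
python3 -m jog '[{"claw":40,"dx":0,"dy":0,"dz":0,"spin":0},{"claw":40,"dx":0,"dy":0,"dz":0,"spin":0},{"claw":40,"dx":0,"dy":0,"dz":0,"spin":0},{"claw":40,"dx":0,"dy":0,"dz":0,"spin":0},{"claw":40,"dx":0,"dy":0,"dz":-40,"spin":0},{"claw":40,"dx":0,"dy":0,"dz":-80,"spin":0},{"claw":40,"dx":0,"dy":0,"dz":-90,"spin":0},{"claw":40,"dx":-50,"dy":50,"dz":-90,"spin":0},{"claw":40,"dx":-50,"dy":100,"dz":-90,"spin":0},{"claw":40,"dx":-50,"dy":160,"dz":-90,"spin":0},{"claw":40,"dx":-50,"dy":160,"dz":-90,"spin":0},{"claw":40,"dx":-50,"dy":160,"dz":-90,"spin":0}]'
python3 - <<'E'
from h import *
b=cam('scene');a=cam('top')
f=lambda im,r,c:cv2.resize(im['frame'][r:r+84,c:c+84,::-1],(400,400),interpolation=cv2.INTER_CUBIC)
cv2.imwrite('pics/c11.png',cv2.convertScaleAbs(np.hstack([f(a,187,207),f(b,175,207)]),alpha=1.4))
E
```

```text
time: 18.77
position: [0.5523, -0.2029, 0.2134]
tool_rot: [3.129, 0.212, -0.001]
ft_force: [-0.0, -1.3, -0.6]
grip_width: 0.456
grip_force: 0.0
```

```bash
sleep 1
```

```text
(no output)
```

View pics/c11.png

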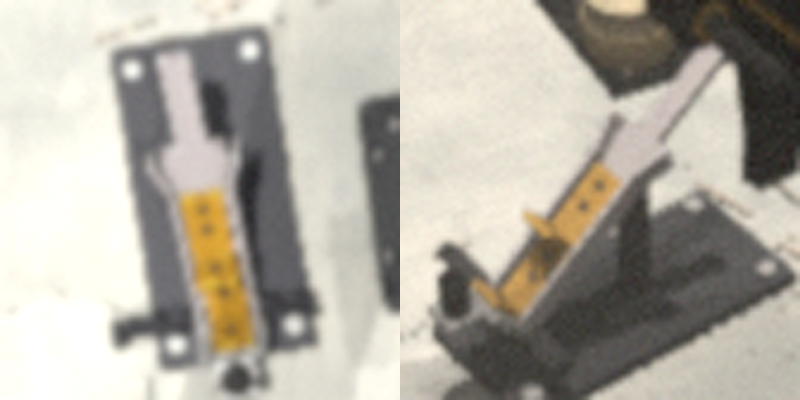

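Both clips lie in the chute the same way, short legs downhill. The first is against the gate and the second is right behind it.

```bash
python3 -c "
from bench import *
print(close_job())"
```

```text
the job is handed in; nothing more can be done
None
```

The gate is shut and both brass clips lie in the chute as asked, one against the gate and the other right behind it; I handed the job in at about 19 s (limit 56 s), and no verdict came back.

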